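# Seat a tapered bearing in the height gauge and bring the dial over it

### The arm

A 7-joint arm with a two-finger parallel gripper is mounted at the origin on the work surface. World frame = base frame: x ahead of the robot, y to its left, z up, the work surface at z = 0. Lengths are in m, angles in rad, forces in N, time in s.
With the tool pointing down it reaches from about 0.425 to 0.875 m from the base axis. Payload 4.7 kg.
Tool frame: the origin (TCP) lies midway between the tips of the shut fingers; the grasp point (between the pads) lies 19 mm behind it; z points along the fingers, y is the line along which they close (so a half turn about z gives the same grasp; the last joint's range is limited). The gripper opens to 87 mm and grips with 3 to 60 N. Pads are 19 mm wide; open, the fingers measure 117 mm over their backs; the gripper's body (75 mm by 190 mm) begins 51 mm behind the grasp point.
Start: joints at [1.296, 0.321, -0.07, 1.45, 0.023, 1.371, -0.057], TCP at [0.185, -0.623, 0.223] pointing down, gripper open.
Joint ranges: [-2.86, 2.86], [-0.3, 2.09], [-1.38, 1.24], [0.06, 2.45], [-1.56, 4.7], [0.09, 2.05], [-2.69, 2.69]. Speed limits (rad/s): [2.57, 2.57, 3.14, 3.14, 3.14, 3.14, 3.14].

### API

Orientations are given as a rotation vector (axis times angle).
In Python, from bench import ctrl, get_image, calibration gives the robot as it stands.
- The arm moves only by the tool apply_moves, never from a script. Its arguments are lists of equal length, an entry for each row: "dp": the shift along the tool's x, y, z in m, a list of three; "twist": the turn, a rotation vector about the tool's x, y, z in rad, a list of three; "fingers": the closure, from 0 (fully open) to 1 (shut). In form: {"dp": [[dx, dy, dz], ...], "twist": [[ax, ay, az], ...], "fingers": [fingers, ...]}. A call has 1 to 10 rows; each row shifts and turns the commanded pose from where the row before left it, along the tool's axes as they then stand; what a row does not reach is not made up. A row lasts 1/10 s, in which the tool goes at most 50 mm and 8.59 degrees, less where a joint would pass 70% of its speed; a pose out of reach is approached as far as the arm can. A call is refused whole if a number of a shift passes 0.05 or a number of a turn 0.15, either way. A call with a gripper value outside its range is refused whole. The fingers move at their own pace and stop on an object; "newtons" is the grip in N (left out, the last holds). Time passes only in rows, so rows that do not move let the fingers close. It gives the time, the measured TCP pose, the force, the opening and the grip force at its end, in the units of the state.
- ctrl.get_state(): the state, without advancing time (a new reading comes with each control period).
- get_image(name): name is "scene" or "top" or "wrist"; returns the picture (420x560x3 uint8, red, green, blue); there is no depth.
- calibration(name): a dict with "fx", "fy", "cx", "cy" (pixels), "k1" (the pictures are not rectified: a ray, as slopes to the right and down, at radius r is drawn at 1 + k1 r^2 times it, then the intrinsics apply), "eye" and "attitude" of the camera in the world; the wrist camera has in their place "hand_eye" (4x4, takes a point from camera to tool coordinates, whose origin is the TCP and whose axes are the flange's). Camera axes: x right, y up, looking along -z (the intrinsics and any distortion apply to the point x, -y, -z); pixel columns grow to the right and rows downward; lengths in m; the calibration is good to about 2 mm. A picture is of the moment at which its call begins: read the wrist's pose just before it. calibration takes no time and is no camera call.
- ctrl.close_job(): hands the job in; it is judged then, once.
The state is a dict: "time": time; "joint_positions": joint angles; "qd": joint speeds; "joint_torque": joint torques, N m; "position": TCP position; "tool_rot": TCP orientation; "ft_force": force on the tool from outside, world axes, zero at the start; "torque": the same for the moment, N m; "grip_width": opening from 0.0 (shut) to 1.0 (fully open); "grip_force": force on a finger pad.
Only numpy, scipy, OpenCV 4.12 (cv2) and the standard library are available. Lean on these libraries where they do the work, as an engineer would, in place of code of your own. Each camera call takes 0.05 s, during which the arm holds its last target. There are 200 camera calls.

### The job

Get the bearing height gauge on the desk ready for a reading: of the three tapered roller bearings, take the one that fits the gauge's tapered cup (the middle-sized one) and lower it in, narrow end down, letting go only once it rests in the taper, so that it sits fully home and square; do not drop it in. Then slide the dial carriage along its rail by the black grip, up to the stop, so that its detent catches and the dial stands over the bearing, and let go. Leave the other two bearings and everything else on the desk where they are.

Things in the scene. Friction and masses are not known exactly. Their poses are not given: they have to be found in the camera images.
- bearing_mid (a point): centre (half-way up) of the bearing to seat, the middle-sized of the three. Plain steel, 40 mm high, standing narrow end down: a taper with rollers, 46 mm across 2 mm above its underside widening to 62 mm across at 24 mm height, then a ledge and above it a plain upright round rib, 54 mm across, from 24 to 40 mm height (the place to grip). Open bore 34 mm across. About 0.3 kg. z is its axis, up.
- small_bearing_mid (a point): centre of the small bearing (leave it alone): same shape, 42 mm across at most, 30 mm high.
- large_bearing_mid (a point): centre of the large bearing (leave it alone): same shape, 74 mm across at most, 44 mm high.
- cup_seat (a point): point on the axis of the gauge stand's tapered cup where bearing_mid is when the bearing is fully home, 38 mm above the desk. The cup is open at the top, 61 mm across at the mouth, with the bearing's taper (20 degrees from vertical). With the bearing home its ledge is 42 mm and the top of its rib 58 mm above the desk. z is up, x points along the rail from the rail towards the cup.
- stand: the gauge stand, fixed to the desk: a grey base plate 290 x 120 x 12 mm with a steel T rail along its middle and, at one end, a round aluminium housing 82 mm across, its top 40 mm above the desk, that holds the cup. Origin on the desk, 100 mm from the cup's axis; x along the rail towards the cup, z up.
- gauge_grip (a point): centre of the black upright grip block, 24 x 24 mm, from 63 to 103 mm above the desk, on the aluminium dial carriage (70 x 44 mm, 0.5 kg), which is captive on the rail and only slides along it; it starts parked 70 to 100 mm short of home. Its arm reaches towards the cup, underside 63 mm above the desk, with a flat dial 38 mm across, 85 mm ahead of the grip, top at 85 mm. x along the rail to the cup, z up.
- gauge_home (a point): where gauge_grip is when the carriage is home, 83 mm above the desk and 85 mm short of the cup's axis. A fixed stop ends the travel 1.5 mm further on. x points along the rail towards the cup (the direction to push), z up.
- detent (a joint): sprung roller in the rail's top, m pressed down: 0 when up, up to 0.002 while the carriage rides over it. Passing it takes 3 to 15 N of push along the rail, friction included; it begins about 20 mm before home, and springs up into the carriage's notch (1.5 mm of play either way) at home.
- mug: white mug 90 mm high, bystander; origin under its centre
- tape: roll of tape lying flat, 90 mm across, 30 mm high, bystander; origin under its centre
- stapler: black stapler 140 x 34 mm, 45 mm high, bystander; x along it, origin under its centre
- calculator: pocket calculator 130 x 75 x 17 mm, bystander; x along it, origin under its centre
There are look-alikes about, which are no part of the job. Of the things that look like the part that bears gauge_grip, the largest one is meant.

How it is judged:
By the outcome, as a careful person would: the job done as asked, in the order asked, and still so for the second after the job is handed in, with the robot touching nothing.
It also fails if it takes over 45 s, if anything falls off the work surface, if the arm or the gripper's body presses on something with over 40 N, if the wrist force passes 120 N, or if a joint passes its speed limit or range.

## Working session

There is one attempt and no reset: what is moved stays moved. The work goes in short steps, Python scripts to look and compute and a tool call to move; the robot and the scene stay as the last step left them, time stands still between calls to the robot, and variables do not carry over. Pictures are saved under pics/ and viewed, at most 10 in all, crops included, and the job is handed in when it is done.

Besides the shell and the picture viewer there is one more tool, called after "Request:" as name(argument=value, ...) on one line, values as JSON. apply_moves: Moves the arm, as the interface text tells. Its arguments: {"type":"object","properties":{"dp":{"type":"array"},"twist":{"type":"array"},"fingers":{"type":"array"},"newtons":{"type":"number"}},"required":["dp","twist","fingers"]}

```bash
mkdir -p pics; cat > h.py <<'E'
import numpy as np, cv2
from scipy.spatial.transform import Rotation as R
from bench import ctrl,get_image,calibration
def snap(name,fn):
    s=ctrl.get_state(); im=get_image(name); cv2.imwrite('pics/'+fn,im[:,:,::-1]); return s,im
def cam(name,s=None):
    c=calibration(name)
    if name=='wrist':
        T=np.eye(4);T[:3,:3]=R.from_rotvec(s['tool_rot']).as_matrix();T[:3,3]=s['position']
        M=T@np.array(c['hand_eye']); return c,M[:3,3],M[:3,:3]
    a=np.array(c['attitude']); 
    A=a if a.shape==(3,3) else R.from_rotvec(a).as_matrix()
    return c,np.array(c['eye']),A
def px2w(name,pts,z,s=None):
    c,e,A=cam(name,s); K=np.array([[c['fx'],0,c['cx']],[0,c['fy'],c['cy']],[0,0,1.]])
    u=cv2.undistortPoints(np.array(pts,float).reshape(-1,1,2),K,np.array([c['k1'],0,0,0.])).reshape(-1,2)
    d=np.c_[u[:,0],-u[:,1],-np.ones(len(u))]@A.T
    z=np.broadcast_to(z,len(u)); return e+d*((z-e[2])/d[:,2])[:,None]
def w2px(name,P,s=None):
    c,e,A=cam(name,s); q=(np.array(P,float).reshape(-1,3)-e)@A; x=q[:,:2]/-q[:,2:]*[1,-1]
    x=x*(1+c['k1']*(x**2).sum(1,keepdims=True)); return x*[c['fx'],c['fy']]+[c['cx'],c['cy']]
E
python3 - <<'E'
from h import *
for n in ('top','scene','wrist'):
    print(n,calibration(n))
a=[snap(n,n+'0.png') for n in ('top','scene')]
print(a[0][0])
E
```

```text
top {'fx': 457.67953224438634, 'fy': 457.67953224438634, 'cx': 276.67855284928606, 'cy': 210.21251972954747, 'k1': -0.10022162342833668, 'eye': array([ 0.30662678, -0.0124916 ,  1.45579601]), 'attitude': array([ 0.14110793, -0.10781204, -1.58215808])}
scene {'fx': 465.39046021970546, 'fy': 465.39046021970546, 'cx': 278.9986289016143, 'cy': 209.96928709298, 'k1': -0.0006615825587784605, 'eye': array([ 1.12006565, -0.30522202,  1.11166275]), 'attitude': array([0.52249963, 0.3036183 , 1.05967073])}
wrist {'fx': 359.14588494930695, 'fy': 359.14588494930695, 'cx': 278.36696506381963, 'cy': 214.0258424524664, 'k1': -0.052423963471836164, 'hand_eye': array([[-7.15292673e-04,  9.53648111e-01,  3.00923194e-01,
         8.23157097e-02],
       [ 9.99999723e-01,  7.44195076e-04,  1.85836334e-05,
         1.20499606e-03],
       [-2.06223312e-04,  3.00923124e-01, -9.53648379e-01,
        -1.61237858e-01],
       [ 0.00000000e+00,  0.00000000e+00,  0.00000000e+00,
         1.00000000e+00]])}
{'time': 0.0, 'joint_positions': array([ 1.29609974,  0.3218044 , -0.07005973,  1.4516766 ,  0.02260367,
        1.37082529, -0.05689712]), 'qd': array([ 0.00157088,  0.00096443,  0.00048417,  0.00016905,  0.00144074,
       -0.00184882,  0.00025742]), 'joint_torque': array([-6.21892536e-05, -4.91287315e+01, -4.04046820e-01, -3.12527740e+01,
       -6.38960791e-02,  4.39319573e-02,  1.97041736e-04]), 'position': array([ 0.18489341, -0.62255937,  0.22147262]), 'tool_rot': array([-3.10702646e+00, -4.51810437e-01,  6.08546967e-04]), 'ft_force': array([-0.09712441, -0.04201764, -0.21926576]), 'torque': array([0.02206459, 0.05110117, 0.00396745]), 'grip_force': 0.0, 'grip_width': 0.9963680527144001}
```

View pics/top0.png

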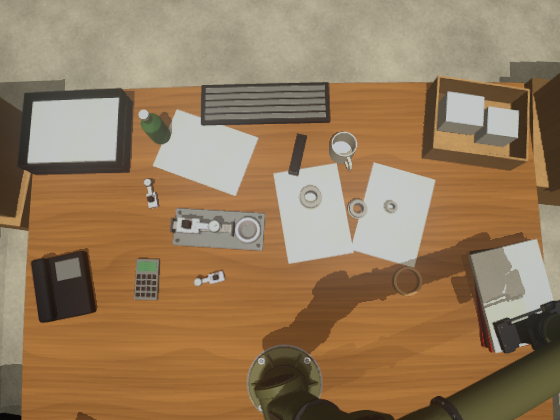

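View pics/scene0.png

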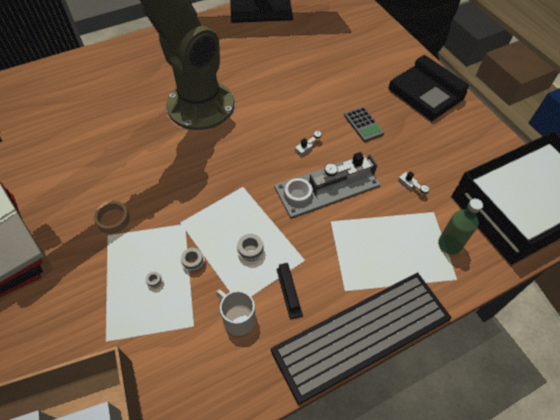

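The top view shows the bearings at (311,196) large, (357,208) mid and (391,207) small, with the cup at (247,229) and the grip near (186,225). The scene view agrees: mid bearing at (192,259), cup at (298,191), grip near (357,159). The two small carriages off the stand are the look-alikes.

```bash
python3 - <<'E'
from h import *
t=cv2.imread('pics/top0.png'); s=cv2.imread('pics/scene0.png')
a=cv2.resize(t[180:260,165:275],None,fx=7,fy=7,interpolation=cv2.INTER_CUBIC)[:290*2]
b=cv2.resize(t[180:240,290:410],None,fx=6.4,fy=6.4,interpolation=cv2.INTER_CUBIC)
cv2.imwrite('pics/ca.png',a);cv2.imwrite('pics/cb.png',b)
for n,L in (('top',[(357,208,.04),(247,229,.04),(186,225,.103),(214,226,.085),(311,196,.044),(391,207,.03)]),('scene',[(192,257,.04),(298,190,.04),(357,157,.103),(331,170,.085),(250,244,.044),(153,279,.03)])):
    print(n,px2w(n,[l[:2] for l in L],[l[2] for l in L]).round(4))
E
```

```text
top [[ 0.5355 -0.2357  0.04  ]
 [ 0.4749  0.1094  0.04  ]
 [ 0.4823  0.2878  0.103 ]
 [ 0.4802  0.2058  0.085 ]
 [ 0.5754 -0.0923  0.044 ]
 [ 0.5385 -0.3453  0.03  ]]
scene [[ 0.5348 -0.2383  0.04  ]
 [ 0.4747  0.1062  0.04  ]
 [ 0.4891  0.2836  0.103 ]
 [ 0.484   0.2039  0.085 ]
 [ 0.571  -0.0903  0.044 ]
 [ 0.5421 -0.348   0.03  ]]
```

View pics/ca.png

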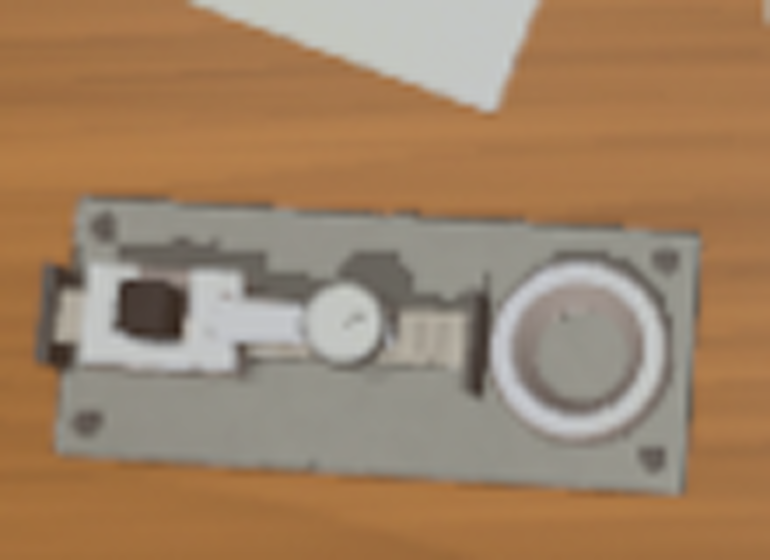

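Enlarged, the stand lies almost along y: cup at the right, carriage and black grip at the left, dial arm pointing to the cup. I'll move over the middle bearing with tool x along the rail's reverse direction (yaw about 86.5°).

```bash
cat >> h.py <<'E'
def plan(p,yaw=None,n=10):
    """rows (tool axes, mm and 0.001 rad) from the measured pose to p, tool down with tool-x at yaw (deg)"""
    s=ctrl.get_state(); M=R.from_rotvec(s['tool_rot']); P=s['position'].copy()
    T=M if yaw is None else R.from_euler('z',yaw,degrees=True)*R.from_rotvec([np.pi,0,0])
    rv=(M.inv()*T).as_rotvec(); P0=P.copy(); dps=[];tw=[]
    for i in range(n):
        d=M.inv().apply(P0+(np.array(p)-P0)*(i+1)/n-P).round(3); w=(rv/n*(i+1)-rv/n*i).round(3)
        P=P+M.apply(d); M=M*R.from_rotvec(w); dps.append(d.tolist()); tw.append(w.tolist())
    print('end',P.round(4),'dp',dps,'twist',tw)
E
python3 -c "
from h import *
plan([.535,-.237,.17],86.5,16)"
```

```text
end [ 0.5347 -0.2371  0.17  ] dp [[0.028, -0.017, 0.003], [0.029, -0.015, 0.003], [0.03, -0.012, 0.004], [0.031, -0.01, 0.003], [0.031, -0.008, 0.003], [0.033, -0.005, 0.003], [0.032, -0.003, 0.004], [0.033, -0.001, 0.003], [0.032, 0.002, 0.003], [0.032, 0.005, 0.003], [0.032, 0.007, 0.004], [0.031, 0.009, 0.003], [0.031, 0.012, 0.003], [0.029, 0.014, 0.003], [0.028, 0.016, 0.004], [0.027, 0.018, 0.003]] twist [[-0.0, -0.0, -0.076], [-0.0, -0.0, -0.076], [-0.0, -0.0, -0.076], [-0.0, -0.0, -0.076], [-0.0, -0.0, -0.076], [-0.0, -0.0, -0.076], [-0.0, -0.0, -0.076], [-0.0, -0.0, -0.076], [-0.0, -0.0, -0.076], [-0.0, -0.0, -0.076], [-0.0, -0.0, -0.076], [-0.0, -0.0, -0.076], [-0.0, -0.0, -0.076], [-0.0, -0.0, -0.076], [-0.0, -0.0, -0.076], [-0.0, -0.0, -0.076]]
```

Request:
apply_moves(dp=[[0.028,-0.017,0.003],[0.029,-0.015,0.003],[0.03,-0.012,0.004],[0.031,-0.01,0.003],[0.031,-0.008,0.003],[0.033,-0.005,0.003],[0.032,-0.003,0.004],[0.033,-0.001,0.003]], twist=[[0,0,-0.076],[0,0,-0.076],[0,0,-0.076],[0,0,-0.076],[0,0,-0.076],[0,0,-0.076],[0,0,-0.076],[0,0,-0.076]], fingers=[0,0,0,0,0,0,0,0])

```text
time: 0.9
position: [0.3617, -0.4278, 0.1962]
tool_rot: [-2.827, -1.37, 0.0]
ft_force: [0.0, 0.7, 0.3]
grip_width: 1.005
grip_force: 0.0
```

Request:
apply_moves(dp=[[0.032,0.002,0.003],[0.032,0.005,0.003],[0.032,0.007,0.004],[0.031,0.009,0.003],[0.031,0.012,0.003],[0.029,0.014,0.003],[0.028,0.016,0.004],[0.027,0.018,0.003],[0,0,0],[0,0,0]], twist=[[0,0,-0.076],[0,0,-0.076],[0,0,-0.076],[0,0,-0.076],[0,0,-0.076],[0,0,-0.076],[0,0,-0.076],[0,0,-0.076],[0,0,0],[0,0,0]], fingers=[0,0,0,0,0,0,0,0,0,0])

```text
time: 1.9
position: [0.5356, -0.2359, 0.1702]
tool_rot: [-2.289, -2.151, 0.0]
ft_force: [-0.6, -1.2, 0.5]
grip_width: 0.997
grip_force: 0.0
```

```bash
python3 - <<'E'
from h import *
s,im=snap('wrist','w1.png'); np.save('s1.npy',np.r_[s['position'],s['tool_rot']])
print(s['time'],s['position'],R.from_rotvec(s['tool_rot']).as_matrix().round(3),s['joint_positions'],w2px('wrist',[.535,-.237,.04],s))
E
```

```text
1.9 [ 0.53556031 -0.23593219  0.17023636] [[ 0.062  0.998 -0.   ]
 [ 0.998 -0.062  0.   ]
 [ 0.    -0.    -1.   ]] [ 0.81365615  0.25479236 -0.51711495  1.67189021  0.13156549  1.25016799
  0.20669507] [[278.31907816 203.66414212]]
```

View pics/w1.png

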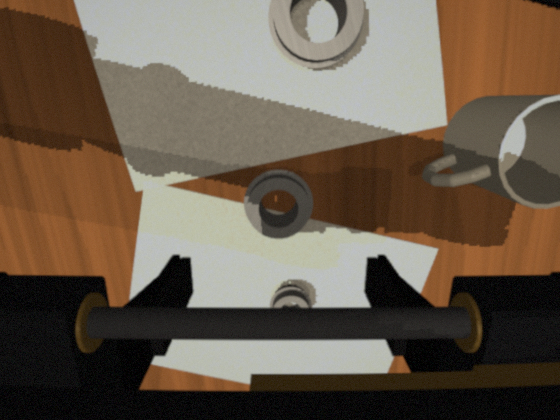

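The wrist view shows the mid bearing at about (278,204), between the finger tips at (180,262) and (375,262), which match the predicted pixel. I'll enlarge it to fix the rib's rim.

```bash
python3 - <<'E'
from h import *
im=cv2.imread('pics/w1.png')
c=cv2.resize(im[155:255,230:330],None,fx=6,fy=6,interpolation=cv2.INTER_CUBIC)
v=np.load('s1.npy'); s={'position':v[:3],'tool_rot':v[3:]}
c=np.clip(c*1.6,0,255).astype('u1')
t=np.linspace(0,6.28,80)
def circ(x,y,r,z,col):
    q=w2px('wrist',np.c_[x+r*np.cos(t),y+r*np.sin(t),0*t+z],s); q=((q-[230,155])*6+2.5).astype(int)
    cv2.polylines(c,[q],True,col,1)
for r,z,col in((.027,.04,(0,255,0)),(.017,.04,(0,255,0)),(.031,.024,(0,0,255))): circ(.535,-.237,r,z,col)
cv2.imwrite('pics/w1c.png',c)
E
```

```text
(no output)
```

View pics/w1c.png

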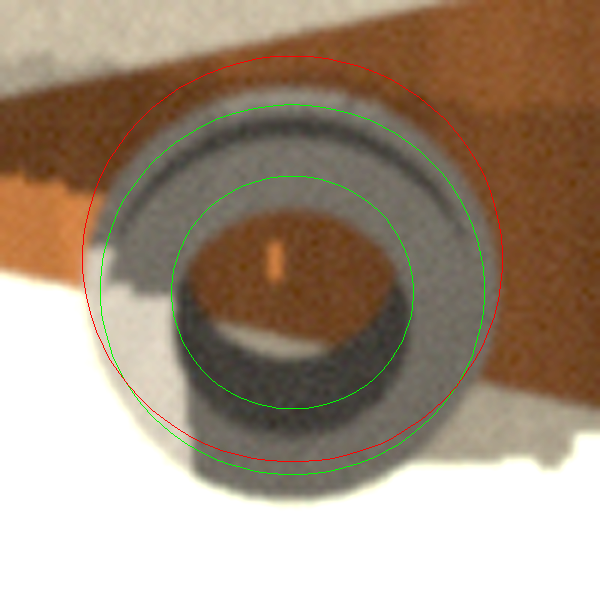

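The bearing's bore centre sits about 28 crop px (≈3.8 mm) further along −y than assumed, so it is at about (0.535, −0.2405). I'll correct, descend part-way and recheck.

Request:
apply_moves(dp=[[-0.002,0,0.028],[-0.002,0,0.028],[0,0,0.029],[0,0,0]], twist=[[0,0,0],[0,0,0],[0,0,0],[0,0,0]], fingers=[0,0,0,0])

```text
time: 2.35
position: [0.5306, -0.2422, 0.0816]
tool_rot: [-2.291, -2.139, 0.006]
ft_force: [-0.1, 0.1, 0.1]
grip_width: 0.997
grip_force: 0.0
```

```bash
python3 - <<'E'
from h import *
s,im=snap('wrist','w2.png'); print(s['position'])
im=im[:,:,::-1].copy()
t=np.linspace(0,6.28,80)
for r,z,col in((.027,.04,(0,255,0)),(.017,.04,(0,255,0)),(.031,.024,(0,0,255))):
    q=w2px('wrist',np.c_[.535+r*np.cos(t),-.2405+r*np.sin(t),0*t+z],s).astype(int); cv2.polylines(im,[q],True,col,1)
print(w2px('wrist',[[.535,-.2405,.04],s['position']],s))
c=cv2.resize(im[140:400,150:410],None,fx=2.3,fy=2.3,interpolation=cv2.INTER_CUBIC); cv2.imwrite('pics/w2c.png',np.clip(c*1.5,0,255).astype('u1'))
E
```

```text
[ 0.53059824 -0.24217849  0.08156529]
[[286.4479726  238.85474165]
 [278.88347053 272.98252584]]
```

View pics/w2c.png

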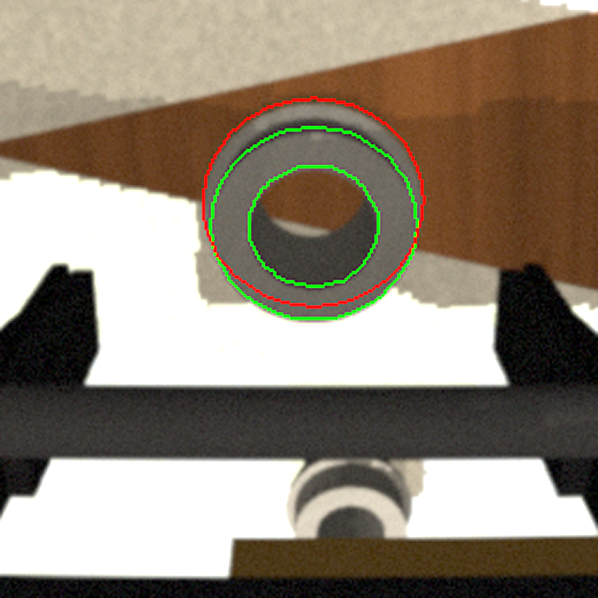

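The overlay fits the bearing at (0.535, −0.2405) well; the fingers are 4–5 mm off in x (centre col 279 vs 286). I'll correct that while descending.

Request:
apply_moves(dp=[[0.002,0.005,0],[0,0,0.02],[0,0,0.022],[0,0,0],[0,0,0]], twist=[[0,0,0],[0,0,0],[0,0,0],[0,0,0],[0,0,0]], fingers=[0,0,0,0,0])

```text
time: 2.9
position: [0.5408, -0.2404, 0.0452]
tool_rot: [2.292, 2.146, 0.001]
ft_force: [-0.0, 0.1, 0.4]
grip_width: 1.003
grip_force: 0.0
```

```bash
python3 - <<'E'
from h import *
s=ctrl.get_state(); print(s['position'],R.from_rotvec(s['tool_rot']).as_matrix().round(4),s['qd'].round(3))
E
```

```text
[ 0.54080739 -0.24040081  0.04515855] [[ 6.600e-02  9.978e-01  1.800e-03]
 [ 9.978e-01 -6.600e-02 -9.000e-04]
 [-8.000e-04  1.900e-03 -1.000e+00]] [ 0.002 -0.013 -0.003 -0.013 -0.001 -0.006 -0.001]
```

Request:
apply_moves(dp=[[0,-0.005,0.01],[0,0,0],[0,0,0],[0,0,0],[0,0,0]], twist=[[0,0,0],[0,0,0],[0,0,0],[0,0,0],[0,0,0]], fingers=[0,0,0,0,0])

```text
time: 3.4
position: [0.535, -0.2398, 0.0339]
tool_rot: [2.293, 2.147, 0.0]
ft_force: [0.1, 1.0, 0.1]
grip_width: 1.0
grip_force: 0.0
```

Request:
apply_moves(dp=[[0,0,0],[0,0,0]], twist=[[0,0,0],[0,0,0]], fingers=[0,0])

```text
time: 3.6
position: [0.5348, -0.2397, 0.0336]
tool_rot: [2.293, 2.147, 0.0]
ft_force: [0.0, 0.2, -0.4]
grip_width: 1.0
grip_force: 0.0
```

Request:
apply_moves(dp=[[0,0,0.006],[0,0,0],[0,0,0],[0,0,0],[0,0,0],[0,0,0],[0,0,0],[0,0,0],[0,0,0],[0,0,0]], twist=[[0,0,0],[0,0,0],[0,0,0],[0,0,0],[0,0,0],[0,0,0],[0,0,0],[0,0,0],[0,0,0],[0,0,0]], fingers=[0,0,0,0,0.6,0.6,0.6,0.6,0.6,0.6], newtons=35)

```text
time: 4.6
position: [0.5349, -0.2397, 0.0276]
tool_rot: [2.293, 2.147, 0.0]
ft_force: [0.9, 0.5, 0.9]
grip_width: 0.607
grip_force: 35.0
```

Request:
apply_moves(dp=[[0,0,-0.01],[0,0,-0.03],[0,0,-0.04],[0,0,-0.04],[0,0,0],[0,0,0]], twist=[[0,0,0],[0,0,0],[0,0,0],[0,0,0],[0,0,0],[0,0,0]], fingers=[0.6,0.6,0.6,0.6,0.6,0.6])

```text
time: 5.2
position: [0.5348, -0.2398, 0.1483]
tool_rot: [2.293, 2.146, -0.0]
ft_force: [-1.3, 0.9, -4.5]
grip_width: 0.609
grip_force: 35.0
```

```bash
python3 -c "
from h import *
print(ctrl.get_state()['grip_width'])
plan([.475,.03,.145],86.5,9)"
```

```text
0.608549861510322
end [0.4754 0.0304 0.145 ] dp [[0.029, -0.009, 0.0], [0.03, -0.008, 0.001], [0.029, -0.009, -0.0], [0.03, -0.008, 0.0], [0.029, -0.009, 0.001], [0.03, -0.008, -0.0], [0.029, -0.009, 0.0], [0.03, -0.008, 0.001], [0.03, -0.008, -0.0]] twist [[0.0, 0.0, -0.001], [0.0, 0.0, -0.001], [0.0, 0.0, -0.001], [0.0, 0.0, -0.001], [0.0, 0.0, -0.001], [0.0, 0.0, -0.001], [0.0, 0.0, -0.001], [0.0, 0.0, -0.001], [0.0, 0.0, -0.001]]
```

Request:
apply_moves(dp=[[0.015,-0.004,0],[0.03,-0.008,0],[0.03,-0.009,0],[0.03,-0.008,0],[0.03,-0.009,0.001],[0.03,-0.008,0],[0.03,-0.009,0],[0.03,-0.008,0.001],[0.03,-0.009,0],[0.012,-0.004,0]], twist=[[0,0,-0.001],[0,0,-0.001],[0,0,-0.001],[0,0,-0.001],[0,0,-0.001],[0,0,-0.001],[0,0,-0.001],[0,0,-0.001],[0,0,-0.001],[0,0,0]], fingers=[0.6,0.6,0.6,0.6,0.6,0.6,0.6,0.6,0.6,0.6])

```text
time: 6.2
position: [0.4722, 0.0359, 0.1437]
tool_rot: [-2.275, -2.161, 0.004]
ft_force: [0.1, -0.1, -3.7]
grip_width: 0.611
grip_force: 35.0
```

Request:
apply_moves(dp=[[0,0,0],[0,0,0],[0,0,0]], twist=[[0,0,0],[0,0,0],[0,0,0]], fingers=[0.6,0.6,0.6])

```text
time: 6.5
position: [0.4753, 0.0297, 0.1451]
tool_rot: [-2.286, -2.154, 0.001]
ft_force: [-0.1, -0.2, -2.8]
grip_width: 0.61
grip_force: 35.0
```

```bash
python3 - <<'E'
from h import *
s,im=snap('wrist','w3.png'); print(s['position']); np.save('s3.npy',np.r_[s['position'],s['tool_rot']])
im=im[:,:,::-1].copy()
t=np.linspace(0,6.28,80)
def circ(x,y,r,z,col):
    q=w2px('wrist',np.c_[x+r*np.cos(t),y+r*np.sin(t),0*t+z],s).astype(int); cv2.polylines(im,[q],True,col,1)
for r,z,col in((.041,.04,(0,255,0)),(.0305,.04,(0,0,255))): circ(.475,.108,r,z,col)
p=s['position']
for r,z,col in((.027,.04,(0,255,0)),(.017,.04,(0,255,0))): circ(p[0],p[1]-.0008,r,p[2]-.0276+z,col)
cv2.imwrite('pics/w3c.png',cv2.resize(im[:,130:430],None,fx=1.4,fy=1.4,interpolation=cv2.INTER_CUBIC))
E
```

```text
[0.47526334 0.0296701  0.14506689]
```

View pics/w3c.png

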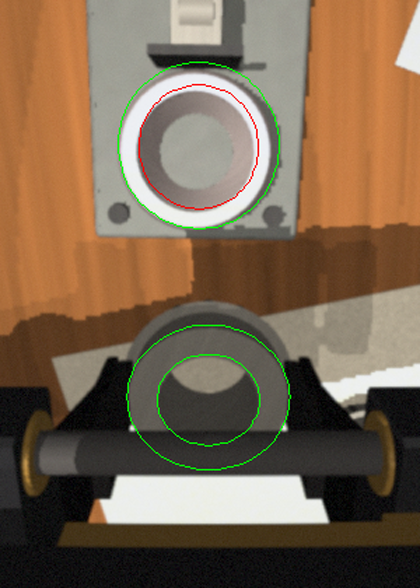

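The cup (white ring) is centred near crop (199,149), matching my estimate within a few mm; the held bearing is upright between the fingers. I'll fit the ring numerically.

```bash
python3 - <<'E'
from h import *
im=cv2.imread('pics/w3.png'); v=np.load('s3.npy'); s={'position':v[:3],'tool_rot':v[3:]}
m=((im.min(2)>185)*255).astype('u1'); m[:30]=0;m[180:]=0;m[:,:205]=0;m[:,345:]=0
m=cv2.morphologyEx(m,cv2.MORPH_OPEN,np.ones((3,3)))
cs,h=cv2.findContours(m,cv2.RETR_CCOMP,cv2.CHAIN_APPROX_NONE)
from scipy.optimize import least_squares
for c in sorted(cs,key=len)[-3:]:
    if len(c)<60: continue
    w=px2w('wrist',c.reshape(-1,2),.04,s)
    f=least_squares(lambda q:np.hypot(w[:,0]-q[0],w[:,1]-q[1])-q[2],[.475,.108,.035],loss='soft_l1',f_scale=.001)
    print(len(c),f.x.round(4),np.std(f.fun).round(4), cv2.fitEllipse(c))
t=R.from_rotvec(s['tool_rot']).as_matrix()
b=s['position']+[0,-.0008,0]; print('tilt',t[:,2])
E
```

```text
242 [0.4725 0.1062 0.0302] 0.0002 ((268.68328857421875, 107.77529907226562), (84.47039794921875, 87.47340393066406), 173.67686462402344)
305 [0.4726 0.1063 0.0377] 0.0002 ((268.8011779785156, 106.961669921875), (105.71138000488281, 108.82121276855469), 173.26539611816406)
tilt [-8.10480735e-04 -4.48616181e-04 -9.99999571e-01]
```

```bash
python3 -c "
from h import *
plan([.4726,.1072,.1],86.5,5)"
```

```text
end [0.4729 0.1071 0.1002] dp [[0.015, -0.001, 0.009], [0.016, -0.002, 0.009], [0.015, -0.001, 0.009], [0.016, -0.002, 0.009], [0.015, -0.001, 0.009]] twist [[-0.0, 0.0, 0.0], [-0.0, 0.0, 0.0], [-0.0, 0.0, 0.0], [-0.0, 0.0, 0.0], [-0.0, 0.0, 0.0]]
```

Request:
apply_moves(dp=[[0.015,-0.002,0.009],[0.016,-0.002,0.009],[0.015,-0.001,0.009],[0.016,-0.002,0.009],[0.015,-0.001,0.009],[0,0,0],[0,0,0],[0,0,0],[0,0,0]], twist=[[0,0,0],[0,0,0],[0,0,0],[0,0,0],[0,0,0],[0,0,0],[0,0,0],[0,0,0],[0,0,0]], fingers=[0.6,0.6,0.6,0.6,0.6,0.6,0.6,0.6,0.6])

```text
time: 7.45
position: [0.4723, 0.1076, 0.1009]
tool_rot: [2.285, 2.154, 0.0]
ft_force: [0.4, -0.4, -4.3]
grip_width: 0.608
grip_force: 35.0
```

Request:
apply_moves(dp=[[0,0,0.014],[0,0,0.014],[0,0,0.012],[0,0,0],[0,0,0],[0,0,0],[0,0,0]], twist=[[0,0,0],[0,0,0],[0,0,0],[0,0,0],[0,0,0],[0,0,0],[0,0,0]], fingers=[0.6,0.6,0.6,0.6,0.6,0.6,0.6])

```text
time: 8.15
position: [0.4722, 0.1089, 0.061]
tool_rot: [2.283, 2.157, 0.001]
ft_force: [0.8, -0.9, -3.5]
grip_width: 0.612
grip_force: 35.0
```

```bash
python3 - <<'E'
from h import *
s=ctrl.get_state(); print(s['position'],R.from_rotvec(s['tool_rot']).as_matrix()[:,2].round(4),s['ft_force'])
E
```

```text
[0.47221059 0.10892147 0.06103411] [ 0.0011 -0.     -1.    ] [ 0.80304535 -0.92926825 -3.47558322]
```

Request:
apply_moves(dp=[[-0.001,0,0.005],[0,0,0.004],[0,0,0.001],[0,0,0],[0,0,0],[0,0,0],[0,0,0]], twist=[[0,0,0],[0,0,0],[0,0,0],[0,0,0],[0,0,0],[0,0,0],[0,0,0]], fingers=[0.6,0.6,0.6,0.6,0.6,0.6,0.6])

```text
time: 8.85
position: [0.4716, 0.1078, 0.0506]
tool_rot: [2.284, 2.157, -0.0]
ft_force: [-0.3, 0.6, -3.1]
grip_width: 0.608
grip_force: 35.0
```

Request:
apply_moves(dp=[[0,0,0.001],[0,0,0],[0,0,0]], twist=[[0,0,0],[0,0,0],[0,0,0]], fingers=[0.6,0.6,0.6])

```text
time: 9.15
position: [0.4718, 0.1078, 0.0495]
tool_rot: [2.284, 2.157, 0.0]
ft_force: [0.2, -0.5, -3.1]
grip_width: 0.609
grip_force: 35.0
```

Request:
apply_moves(dp=[[-0.0005,0.0007,0.001],[0,0,0],[0,0,0.001],[0,0,0],[0,0,0]], twist=[[0,0,0],[0,0,0],[0,0,0],[0,0,0],[0,0,0]], fingers=[0.6,0.6,0.6,0.6,0.6])

```text
time: 9.65
position: [0.4726, 0.1075, 0.0477]
tool_rot: [2.283, 2.157, 0.001]
ft_force: [1.4, 0.9, -3.0]
grip_width: 0.612
grip_force: 35.0
```

Request:
apply_moves(dp=[[0,0,0.001],[0,0,0],[0,0,0]], twist=[[0,0,0],[0,0,0],[0,0,0]], fingers=[0.6,0.6,0.6])

```text
time: 9.95
position: [0.4728, 0.1077, 0.0468]
tool_rot: [2.283, 2.157, 0.002]
ft_force: [2.1, 2.2, -1.6]
grip_width: 0.609
grip_force: 35.0
```

Request:
apply_moves(dp=[[0.0005,0.0005,0.0005],[0,0,0],[0,0,0.0005],[0,0,0],[0,0,0]], twist=[[0,0,0],[0,0,0],[0,0,0],[0,0,0],[0,0,0]], fingers=[0.6,0.6,0.6,0.6,0.6])

```text
time: 10.45
position: [0.4732, 0.1081, 0.0457]
tool_rot: [2.284, 2.157, 0.001]
ft_force: [1.0, 3.8, 0.9]
grip_width: 0.613
grip_force: 35.0
```

Request:
apply_moves(dp=[[0,0,0.0005],[0,0,0],[0,0,0]], twist=[[0,0,0],[0,0,0],[0,0,0]], fingers=[0.6,0.6,0.6])

```text
time: 10.75
position: [0.4732, 0.1082, 0.0454]
tool_rot: [2.284, 2.157, 0.001]
ft_force: [1.1, 4.1, 3.1]
grip_width: 0.607
grip_force: 35.0
```

Request:
apply_moves(dp=[[0.0007,0,0.0005],[0,0,0],[0,0,0.0005],[0,0,0],[0,0,0]], twist=[[0,0,0],[0,0,0],[0,0,0],[0,0,0],[0,0,0]], fingers=[0.6,0.6,0.6,0.6,0.6])

```text
time: 11.25
position: [0.4732, 0.1082, 0.0453]
tool_rot: [2.283, 2.156, -0.001]
ft_force: [-2.7, 2.3, 13.6]
grip_width: 0.612
grip_force: 35.0
```

Request:
apply_moves(dp=[[0.0003,0.0003,0.001],[0,0,0],[0,0,0]], twist=[[0,0,0],[0,0,0],[0,0,0]], fingers=[0.6,0.6,0.6])

```text
time: 11.55
position: [0.4732, 0.1082, 0.0451]
tool_rot: [2.283, 2.156, -0.004]
ft_force: [-6.2, 0.9, 21.7]
grip_width: 0.612
grip_force: 35.0
```

The bearing is down hard at the expected height (0.0451, 22 N and no further motion). I'll ease off the press and the lateral load, then release gently.

Request:
apply_moves(dp=[[0,-0.0006,-0.0012],[0,0,0],[0,0,0],[0,0,0]], twist=[[0,0,0],[0,0,0],[0,0,0],[0,0,0]], fingers=[0.6,0.6,0.6,0.6], newtons=5)

```text
time: 11.95
position: [0.4731, 0.1082, 0.0448]
tool_rot: [2.283, 2.156, -0.0]
ft_force: [0.0, 1.7, 8.7]
grip_width: 0.617
grip_force: 5.0
```

Request:
apply_moves(dp=[[0,0,0],[0,0,0],[0,0,0],[0,0,0],[0,0,0],[0,0,0]], twist=[[0,0,0],[0,0,0],[0,0,0],[0,0,0],[0,0,0],[0,0,0]], fingers=[0.3,0.25,0.2,0.15,0.1,0.1])

```text
time: 12.55
position: [0.4724, 0.1086, 0.0441]
tool_rot: [-2.284, -2.157, 0.001]
ft_force: [0.4, -0.1, -0.2]
grip_width: 0.886
grip_force: 0.0
```

Request:
apply_moves(dp=[[0,0,-0.005],[0,0,-0.03],[0,0,-0.04],[0,0,-0.05],[0.02,0,-0.02],[0.04,0,0],[0.04,0,0],[0,0,0],[0,0,0],[0,0,0]], twist=[[0,0,0],[0,0,0],[0,0,0],[0,0,0],[0,0,0],[0,0,0],[0,0,0],[0,0,0],[0,0,0],[0,0,0]], fingers=[0.1,0.1,0.1,0.1,0.1,0.1,0.1,0.1,0.1,0.1])

```text
time: 13.55
position: [0.4784, 0.2074, 0.1891]
tool_rot: [2.285, 2.156, -0.002]
ft_force: [0.1, 0.1, -0.3]
grip_width: 0.898
grip_force: 0.0
```

```bash
python3 - <<'E'
from h import *
s,im=snap('wrist','w4.png'); print(s['position'],s['ft_force']); np.save('s4.npy',np.r_[s['position'],s['tool_rot']])
print(w2px('wrist',[[.486,.286,.103],[.4726,.1063,.058]],s))
E
```

```text
[0.47836544 0.2073514  0.1890577 ] [ 0.08425189  0.1201202  -0.28399836]
[[283.47358472 105.34975258]
 [279.04008815 306.57775453]]
```

View pics/w4.png

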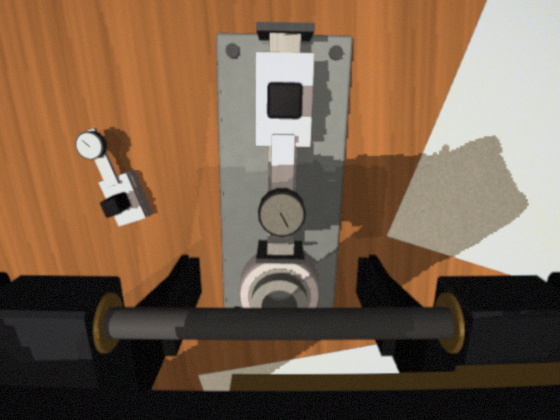

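The wrist view shows the grip's top centred at (285,100), the dial at (282,213) on the carriage, and the bearing in the cup at about (278,290), partly hidden by the gripper.

```bash
python3 - <<'E'
from h import *
im=cv2.imread('pics/w4.png'); v=np.load('s4.npy'); s={'position':v[:3],'tool_rot':v[3:]}
m=(im.max(2)<50).astype('u1')[70:130,255:315]
n,l,st,ce=cv2.connectedComponentsWithStats(m); i=1+st[1:,4].argmax(); g=ce[i]+[255,70]; print(g,st[i])
a=px2w('wrist',[g,[282,213]],[.103,.085],s); print(a.round(4))
d=np.array([.473,.1072])-a[0,:2]; print('to cup',d,np.hypot(*d),np.degrees(np.arctan2(-d[1],-d[0])))
d=a[1,:2]-a[0,:2]; print('dial dist',np.hypot(*d),np.degrees(np.arctan2(-d[1],-d[0])))
E=px2w('wrist',[[219,60],[221,280],[350,60],[339,270]],.012,s); print(E.round(4))
E
```

```text
[285.34123711 100.60515464] [ 13  13  34  35 970]
[[0.4874 0.2889 0.103 ]
 [0.4807 0.2059 0.085 ]]
to cup [-0.01439597 -0.18174778] 0.18231703034108032 85.4711419618068
dial dist 0.08333158210970172 85.38299483105386
[[0.4327 0.3269 0.012 ]
 [0.4118 0.113  0.012 ]
 [0.5476 0.3202 0.012 ]
 [0.5358 0.1175 0.012 ]]
```

```bash
python3 -c "
from h import *
plan([.4874,.2889,.17],85.45,4)"
```

```text
end [0.4869 0.2886 0.17  ] dp [[0.021, 0.001, 0.005], [0.02, 0.001, 0.004], [0.021, 0.001, 0.005], [0.02, 0.0, 0.005]] twist [[-0.0, 0.0, 0.005], [-0.0, 0.0, 0.005], [-0.0, 0.0, 0.005], [-0.0, 0.0, 0.005]]
```

Request:
apply_moves(dp=[[0.021,0.001,0.005],[0.02,0.001,0.004],[0.021,0.001,0.005],[0.02,0.001,0.005],[0,0,0.02],[0,0,0.02],[0,0,0.02],[0,0,0],[0,0,0],[0,0,0]], twist=[[0,0,0.005],[0,0,0.005],[0,0,0.005],[0,0,0.005],[0,0,0],[0,0,0],[0,0,0],[0,0,0],[0,0,0],[0,0,0]], fingers=[0.1,0.1,0.1,0.1,0.1,0.1,0.1,0.1,0.1,0.1])

```text
time: 14.6
position: [0.4885, 0.2901, 0.1115]
tool_rot: [2.306, 2.133, 0.003]
ft_force: [0.7, 0.0, 1.4]
grip_width: 0.9
grip_force: 0.0
```

```bash
python3 -c "
from h import *
plan([.4874,.2889,.074],85.45,2)"
```

```text
end [0.4875 0.2892 0.0745] dp [[-0.001, -0.001, 0.019], [-0.0, -0.0, 0.018]] twist [[0.001, -0.0, 0.001], [0.001, -0.0, 0.001]]
```

Request:
apply_moves(dp=[[-0.001,-0.001,0.018],[0,0,0.018],[0,0,0],[0,0,0]], twist=[[0,0,0.001],[0,0,0.001],[0,0,0],[0,0,0]], fingers=[0.1,0.1,0.1,0.1])

```text
time: 15.0
position: [0.487, 0.2894, 0.0752]
tool_rot: [2.307, 2.132, 0.001]
ft_force: [-0.2, -0.0, 0.7]
grip_width: 0.902
grip_force: 0.0
```

Request:
apply_moves(dp=[[0,0,0],[0,0,0],[0,0,0],[0,0,0],[0,0,0],[0,0,0],[0,0,0],[0,0,0]], twist=[[0,0,0],[0,0,0],[0,0,0],[0,0,0],[0,0,0],[0,0,0],[0,0,0],[0,0,0]], fingers=[0.5,0.6,0.7,0.9,1,1,1,1], newtons=20)

```text
time: 15.8
position: [0.4867, 0.2892, 0.0742]
tool_rot: [2.307, 2.132, 0.001]
ft_force: [0.1, 1.2, -0.5]
grip_width: 0.274
grip_force: 20.0
```

Request:
apply_moves(dp=[[-0.005,0,0],[-0.01,0,0],[-0.01,0,0],[-0.01,0,0],[-0.01,0,0],[-0.01,0,0],[-0.01,0,0],[-0.005,0,0],[0,0,0],[0,0,0]], twist=[[0,0,0],[0,0,0],[0,0,0],[0,0,0],[0,0,0],[0,0,0],[0,0,0],[0,0,0],[0,0,0],[0,0,0]], fingers=[1,1,1,1,1,1,1,1,1,1])

```text
time: 16.8
position: [0.481, 0.2175, 0.0742]
tool_rot: [2.307, 2.13, -0.004]
ft_force: [-0.4, -3.9, 2.3]
grip_width: 0.28
grip_force: 20.0
```

Request:
apply_moves(dp=[[-0.004,0,0],[-0.004,0,0],[-0.004,0,0],[-0.004,0,0],[-0.004,0,0],[0,0,0],[0,0,0]], twist=[[0,0,0],[0,0,0],[0,0,0],[0,0,0],[0,0,0],[0,0,0],[0,0,0]], fingers=[1,1,1,1,1,1,1])

```text
time: 17.5
position: [0.4798, 0.1983, 0.0743]
tool_rot: [2.307, 2.13, -0.001]
ft_force: [2.2, -0.2, -1.8]
grip_width: 0.271
grip_force: 20.0
```

Request:
apply_moves(dp=[[-0.002,0,0],[0,0,0],[-0.002,0,0],[0,0,0],[0,0,0]], twist=[[0,0,0],[0,0,0],[0,0,0],[0,0,0],[0,0,0]], fingers=[1,1,1,1,1])

```text
time: 18.0
position: [0.4794, 0.1955, 0.0743]
tool_rot: [2.307, 2.132, 0.001]
ft_force: [3.6, 2.0, -3.6]
grip_width: 0.274
grip_force: 20.0
```

Request:
apply_moves(dp=[[-0.0015,0,0],[0,0,0],[0,0,0]], twist=[[0,0,0],[0,0,0],[0,0,0]], fingers=[1,1,1])

```text
time: 18.3
position: [0.4793, 0.194, 0.0743]
tool_rot: [2.307, 2.132, 0.001]
ft_force: [4.9, 1.3, -2.6]
grip_width: 0.275
grip_force: 20.0
```

Request:
apply_moves(dp=[[-0.0015,0,0],[0,0,0],[0,0,0]], twist=[[0,0,0],[0,0,0],[0,0,0]], fingers=[1,1,1])

```text
time: 18.6
position: [0.4792, 0.1928, 0.0743]
tool_rot: [2.307, 2.132, 0.001]
ft_force: [6.5, 2.5, -3.2]
grip_width: 0.277
grip_force: 20.0
```

Request:
apply_moves(dp=[[-0.0015,0,0],[0,0,0],[0,0,0]], twist=[[0,0,0],[0,0,0],[0,0,0]], fingers=[1,1,1])

```text
time: 18.9
position: [0.4791, 0.1916, 0.0743]
tool_rot: [-2.307, -2.132, -0.002]
ft_force: [4.6, 2.2, -3.4]
grip_width: 0.271
grip_force: 20.0
```

Request:
apply_moves(dp=[[-0.001,0.0003,0],[0,0,0],[0,0,0]], twist=[[0,0,0],[0,0,0],[0,0,0]], fingers=[1,1,1])

```text
time: 19.2
position: [0.4791, 0.1905, 0.0743]
tool_rot: [-2.307, -2.132, -0.001]
ft_force: [3.9, 3.0, -3.6]
grip_width: 0.276
grip_force: 20.0
```

Request:
apply_moves(dp=[[-0.001,0.0003,0],[0,0,0],[0,0,0]], twist=[[0,0,0],[0,0,0],[0,0,0]], fingers=[1,1,1])

```text
time: 19.5
position: [0.4791, 0.1895, 0.0743]
tool_rot: [-2.307, -2.132, -0.001]
ft_force: [3.9, 3.3, -2.9]
grip_width: 0.274
grip_force: 20.0
```

Request:
apply_moves(dp=[[-0.001,0,0],[0,0,0],[0,0,0]], twist=[[0,0,0],[0,0,0],[0,0,0]], fingers=[1,1,1])

```text
time: 19.8
position: [0.479, 0.1893, 0.0743]
tool_rot: [-2.306, -2.132, -0.002]
ft_force: [3.6, 3.9, -3.4]
grip_width: 0.272
grip_force: 20.0
```

Request:
apply_moves(dp=[[-0.001,0,0],[0,0,0],[0,0,0]], twist=[[0,0,0],[0,0,0],[0,0,0]], fingers=[1,1,1])

```text
time: 20.1
position: [0.479, 0.1892, 0.0745]
tool_rot: [-2.305, -2.132, -0.004]
ft_force: [4.8, 6.0, -3.6]
grip_width: 0.276
grip_force: 20.0
```

Request:
apply_moves(dp=[[-0.001,0,0],[0,0,0],[0,0,0]], twist=[[0,0,0],[0,0,0],[0,0,0]], fingers=[1,1,1])

```text
time: 20.4
position: [0.479, 0.189, 0.0746]
tool_rot: [-2.304, -2.132, -0.006]
ft_force: [4.5, 7.6, -4.3]
grip_width: 0.273
grip_force: 20.0
```

Request:
apply_moves(dp=[[0,0,0],[-0.002,0,0],[0,0,0],[0,0,0]], twist=[[0,0,0],[0,0,0],[0,0,0],[0,0,0]], fingers=[1,1,1,1], newtons=40)

```text
time: 20.8
position: [0.479, 0.1889, 0.0747]
tool_rot: [-2.302, -2.132, -0.01]
ft_force: [5.6, 10.9, -6.4]
grip_width: 0.275
grip_force: 40.0
```

Request:
apply_moves(dp=[[-0.002,0,0],[0,0,0],[0,0,0]], twist=[[0,0,0],[0,0,0],[0,0,0]], fingers=[1,1,1])

```text
time: 21.1
position: [0.479, 0.1885, 0.075]
tool_rot: [-2.301, -2.132, -0.014]
ft_force: [4.4, 14.4, -5.6]
grip_width: 0.269
grip_force: 40.0
```

Request:
apply_moves(dp=[[-0.002,0,0],[0,0,0],[0,0,0]], twist=[[0,0,0],[0,0,0],[0,0,0]], fingers=[1,1,1])

```text
time: 21.4
position: [0.4789, 0.1884, 0.0752]
tool_rot: [-2.299, -2.132, -0.018]
ft_force: [5.8, 17.5, -8.2]
grip_width: 0.271
grip_force: 40.0
```

17.5 N without motion means it is at the stop. I'll relax the push and see where it settles.

Request:
apply_moves(dp=[[0.004,0,0],[0.004,0,0],[0,0,0],[0,0,0],[0,0,0]], twist=[[0,0,0],[0,0,0],[0,0,0],[0,0,0],[0,0,0]], fingers=[1,1,1,1,1])

```text
time: 21.9
position: [0.4791, 0.1889, 0.0745]
tool_rot: [-2.307, -2.132, -0.002]
ft_force: [3.3, 3.9, -2.0]
grip_width: 0.275
grip_force: 40.0
```

Request:
apply_moves(dp=[[0.002,0,0],[0,0,0],[0,0,0]], twist=[[0,0,0],[0,0,0],[0,0,0]], fingers=[1,1,1])

```text
time: 22.2
position: [0.4792, 0.1892, 0.0743]
tool_rot: [2.307, 2.131, -0.002]
ft_force: [2.8, 1.3, 1.0]
grip_width: 0.27
grip_force: 40.0
```

Request:
apply_moves(dp=[[0.002,0,0],[0,0,0],[0,0,0]], twist=[[0,0,0],[0,0,0],[0,0,0]], fingers=[1,1,1])

```text
time: 22.5
position: [0.4792, 0.1895, 0.0742]
tool_rot: [2.307, 2.129, -0.006]
ft_force: [1.3, -4.7, 4.1]
grip_width: 0.269
grip_force: 40.0
```

Request:
apply_moves(dp=[[0.001,0,0],[0,0,0],[0,0,0]], twist=[[0,0,0],[0,0,0],[0,0,0]], fingers=[1,1,1])

```text
time: 22.8
position: [0.4793, 0.1895, 0.0742]
tool_rot: [2.307, 2.128, -0.008]
ft_force: [1.1, -6.1, 4.6]
grip_width: 0.273
grip_force: 40.0
```

Held at 6 N backwards as well. I'll relax to near zero force, let go, lift, and check by camera.

Request:
apply_moves(dp=[[-0.003,0,0],[0,0,0],[0,0,0]], twist=[[0,0,0],[0,0,0],[0,0,0]], fingers=[1,1,1], newtons=5)

```text
time: 23.1
position: [0.4793, 0.1896, 0.0742]
tool_rot: [2.308, 2.131, -0.001]
ft_force: [3.7, -3.0, 0.3]
grip_width: 0.276
grip_force: 5.0
```

Request:
apply_moves(dp=[[0,0,0],[0,0,0],[0,0,0],[0,0,0],[0,0,0],[0,0,0],[0,0,0]], twist=[[0,0,0],[0,0,0],[0,0,0],[0,0,0],[0,0,0],[0,0,0],[0,0,0]], fingers=[0.7,0.65,0.6,0.5,0.4,0.2,0.2])

```text
time: 23.8
position: [0.4791, 0.19, 0.0742]
tool_rot: [-2.307, -2.132, 0.0]
ft_force: [0.2, 0.1, -0.1]
grip_width: 0.678
grip_force: 0.0
```

Request:
apply_moves(dp=[[0,0,-0.01],[0,0,-0.03],[0,0,-0.04],[0,0,-0.03],[-0.01,0,-0.01],[-0.03,0,0],[-0.03,0,0],[0,0,0],[0,0,0],[0,0,0]], twist=[[0,0,0],[0,0,0],[0,0,0],[0,0,0],[0,0,0],[0,0,0],[0,0,0],[0,0,0],[0,0,0],[0,0,0]], fingers=[0.2,0.2,0.2,0.2,0.2,0.2,0.2,0.2,0.2,0.2])

```text
time: 24.8
position: [0.4737, 0.1214, 0.1947]
tool_rot: [2.306, 2.134, 0.001]
ft_force: [1.1, 0.7, 0.2]
grip_width: 0.801
grip_force: 0.0
```

```bash
python3 - <<'E'
from h import *
s,im=snap('wrist','w5.png'); print(s['time'],s['position']); np.save('s5.npy',np.r_[s['position'],s['tool_rot']])
snap('top','top5.png'); snap('scene','scene5.png')
b=im[:,:,::-1]
m=(b.max(2)<50).astype('u1'); p=w2px('wrist',[.4797,.1905,.103],s)[0]; print('pred',p)
x,y=p.astype(int); m=m[y-28:y+28,x-28:x+28]
n,l,st,ce=cv2.connectedComponentsWithStats(m); i=1+st[1:,4].argmax(); g=ce[i]+[x-28,y-28]; print(g,st[i],px2w('wrist',[g],.103,s))
cv2.imwrite('pics/w5c.png',cv2.resize(b[:,150:420],None,fx=1.4,fy=1.4,interpolation=cv2.INTER_CUBIC))
E
```

```text
24.8 [0.47371694 0.12138426 0.19470872]
pred [279.5936377  119.97831168]
[279.74074074 121.5041816 ] [ 12  14  33  32 837] [[0.47972168 0.18947534 0.103     ]]
```

View pics/w5c.png

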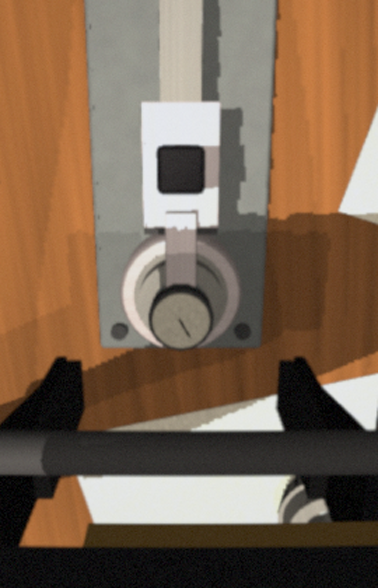

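The carriage front is at the stop bar and the dial stands over the bearing (grip at y=0.1895, ~83.5 mm from the cup axis, i.e. the stop's 1.5 mm past home). One last check from the scene camera that the bearing is square and home.

```bash
python3 - <<'E'
from h import *
im=cv2.imread('pics/scene5.png')
x0,y0=262,140; k=6
c=cv2.resize(im[y0:y0+85,x0:x0+120],None,fx=k,fy=k,interpolation=cv2.INTER_CUBIC); c0=c.copy()
t=np.linspace(0,6.28,80)
for r,z,col in((.027,.058,(0,255,0)),(.031,.042,(0,0,255)),(.041,.04,(255,0,0))):
    q=w2px('scene',np.c_[.4735+r*np.cos(t),.107+r*np.sin(t),0*t+z]); q=((q-[x0,y0])*k+2.5).astype(int); cv2.polylines(c,[q],True,col,1)
cv2.imwrite('pics/s5c.png',c)
a=cv2.imread('pics/scene0.png').astype(int); d=(abs(im-a).max(2)>60).astype('u1')
d=cv2.morphologyEx(d,cv2.MORPH_OPEN,np.ones((4,4)))
print([list(q[:5]) for q in cv2.connectedComponentsWithStats(d)[2][1:]])
E
```

```text
[[np.int32(305), np.int32(0), np.int32(12), np.int32(7), np.int32(61)], [np.int32(194), np.int32(4), np.int32(4), np.int32(5), np.int32(20)], [np.int32(293), np.int32(8), np.int32(6), np.int32(6), np.int32(32)], [np.int32(338), np.int32(9), np.int32(12), np.int32(16), np.int32(111)], [np.int32(150), np.int32(14), np.int32(16), np.int32(28), np.int32(257)], [np.int32(280), np.int32(34), np.int32(64), np.int32(131), np.int32(4439)], [np.int32(215), np.int32(40), np.int32(6), np.int32(30), np.int32(137)], [np.int32(124), np.int32(139), np.int32(84), np.int32(88), np.int32(2738)], [np.int32(308), np.int32(139), np.int32(8), np.int32(10), np.int32(65)], [np.int32(215), np.int32(140), np.int32(71), np.int32(74), np.int32(1071)], [np.int32(354), np.int32(154), np.int32(9), np.int32(15), np.int32(110)], [np.int32(323), np.int32(165), np.int32(26), np.int32(15), np.int32(172)], [np.int32(345), np.int32(164), np.int32(4), np.int32(4), np.int32(16)], [np.int32(316), np.int32(173), np.int32(6), np.int32(6), np.int32(33)], [np.int32(234), np.int32(189), np.int32(29), np.int32(25), np.int32(272)],
[... 333 characters left out ...]
32(23), np.int32(15), np.int32(253)], [np.int32(57), np.int32(227), np.int32(59), np.int32(27), np.int32(725)], [np.int32(335), np.int32(235), np.int32(19), np.int32(28), np.int32(300)], [np.int32(41), np.int32(237), np.int32(20), np.int32(13), np.int32(138)], [np.int32(185), np.int32(253), np.int32(13), np.int32(10), np.int32(112)], [np.int32(52), np.int32(254), np.int32(39), np.int32(26), np.int32(469)], [np.int32(327), np.int32(260), np.int32(12), np.int32(9), np.int32(99)], [np.int32(185), np.int32(263), np.int32(22), np.int32(15), np.int32(228)], [np.int32(51), np.int32(283), np.int32(4), np.int32(4), np.int32(16)], [np.int32(22), np.int32(300), np.int32(12), np.int32(8), np.int32(55)]]
```

View pics/s5c.png

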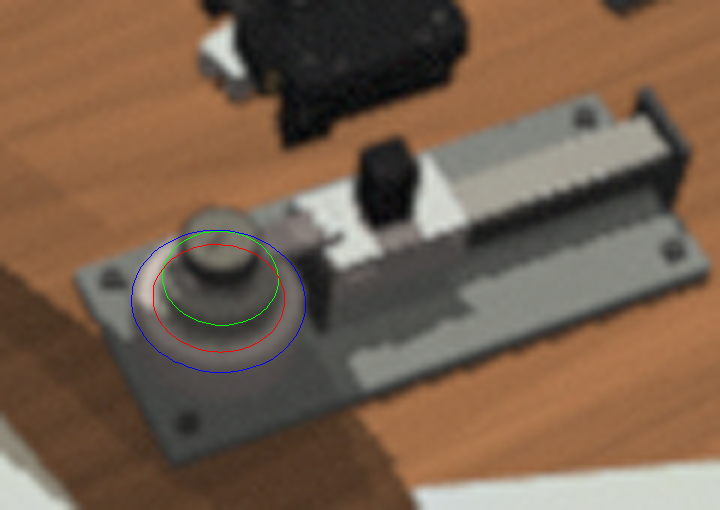

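The bearing sits level in the cup, and its rib and ledge match the overlays. The carriage is against the stop with the dial over the bearing, and the gripper is clear.

```bash
python3 -c "
from bench import ctrl
print(ctrl.close_job())"
```

```text
the job is handed in; nothing more can be done
None
```

I seated the middle bearing in the cup, pressing it down until it stopped before letting go, then slid the dial carriage to its stop and released it. The job is handed in at about 25 s. The detent can't be seen under the carriage and I felt no distinct click; I take it as caught because the carriage is at the stop and held against a 6 N pull back.

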